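# Clear the sharpening plate, fit its nested covers and lift the outer one off

## Task

Take the wooden scraper block and wipe the three loose brass chips off the sharpening plate with it, then set the scraper down on the bench. Pick up the nested pair of covers together by the orange knob, seat the pair on the plate so that the blue inner cover sits fully down around it, and let go; then take the lilac outer cover alone by its purple collar, lift it straight up about 15 cm so that the inner cover stays undisturbed on the plate, and finish while still holding the outer cover there, level and still. Do not touch the chips on the plate with the fingers or the covers, and leave the other things on the bench alone.

Things in the scene. Friction and masses are not known exactly. Their poses are not given: they have to be found in the camera images.
- plate_top (a point): Centre of the top face of the sharpening plate: a dark steel plate on a grey plinth, fixed to the bench, 150 mm along its x by 120 mm along its y, upright sides, top face 45 mm above the bench. Its yaw lies within 0.35 rad of the world's. z up.
- chip0_center (a point): Centre of a loose brass chip, 22 x 16 x 8 mm, 12 g, lying flat on the plate. The three chips lie side by side about 32 mm apart along the plate's y, the outer ones no more than 35 mm from its middle line, anywhere from 20 mm before to 45 mm beyond the centre along the plate's x.
- chip1_center (a point): Centre of the second brass chip (same size).
- chip2_center (a point): Centre of the third brass chip (same size).
- scraper_center (a point): Centre (half-way up) of the loose scraper block standing on the bench: a wooden block with a black foot, 30 mm thick along its x, 110 mm long along its y, 60 mm tall (z up), about 150 g. Grip it across its 30 mm thickness.
- scraper: The same scraper block; origin at the centre of its underside.
- inner_knob (a point): On the inner cover's orange knob, 9 mm below its top and 67 mm above the inner cover's lower edge: a square post 24 x 24 mm, sides along the cover's x and y, rising through the outer cover's collar and standing 32 mm above the collar's top while the covers are nested. Lifting the knob lifts both covers, as the outer one just rests on the inner one.
- inner: The blue inner cover, an upside-down tray 170 (x) x 140 (y) x 18 mm, loose; origin at the centre of its lower edge. Its cavity is 162 x 132 x 14 mm deep, so it slips over the plate with 6 mm to spare on each side, its x along the plate's x (either way round); fully down, its roof lies on the plate and its origin is 14 mm below the plate's top face. About 260 g. At the start it stands on the bench under the outer cover.
- outer_collar (a point): Centre (half-way up) of the purple square collar on the outer cover: 44 x 44 mm outside, 22 mm tall, standing on the cover's roof, with a 32 mm square hole right through, 4 mm clear of the knob on each side; 29 mm above the outer cover's lower edge.
- outer: The pale lilac outer cover, an upside-down tray 186 (x) x 156 (y) x 18 mm, loose, about 240 g; origin at the centre of its lower edge. Nested over the inner cover its roof rests on the inner roof, its origin is 4 mm above the inner cover's origin, and their sides stand 4 mm apart. The knob is clear of the collar hole once the outer cover has risen 62 mm off the inner one.
- jar: Bystander: glass jar with blue cap, 60 mm across, 85 mm tall; origin under its centre.
- can: Bystander: red can, 66 mm across, 100 mm tall; origin under its centre.
- tape: Bystander: yellow tape measure, 65 x 32 x 60 mm; origin under its centre.
- driver: Bystander: screwdriver lying on the bench.
- glue: Bystander: white glue bottle with orange cap, 52 mm across, 130 mm tall; origin under its centre.
- pack: Bystander: yellow and black battery pack carton, 60 x 110 x 35 mm; origin under its centre.
- chip0: The same chip as point chip0_center; origin at the centre of its underside.
- chip1: The same chip as point chip1_center; origin at the centre of its underside.
- chip2: The same chip as point chip2_center; origin at the centre of its underside.
Things that resemble listed ones, but are neither listed nor needed, are in the scene too. What is shaped like the scraper but green is not meant.

How it is judged (in metres and radians):
On the way, in this order (a step that is already met when the one before it is completed fails the run):
1. the scraper is in the gripper, lifted off the bench (contact force between the fingers and scraper above 1 N and height (world z) of scraper_center above 0.05 m), for 0.1 s.
2. all three chips are off the plate, with the scraper still in the gripper (height (world z) of each of chip0_center, chip1_center, chip2_center below 0.03 m and contact force between the fingers and scraper above 1 N), for 0.1 s.
3. the scraper is on the bench, let go, and the nested pair is off the bench, carried by the knob (height (world z) of scraper_center below 0.036 m and linear speed of scraper below 0.03 m/s and contact force between the fingers and scraper below 0.2 N and height (world z) of inner above 0.02 m and contact force between the fingers and inner above 1 N and distance between inner and outer below 0.012 m), for 0.1 s.
4. the nested pair sits fully down on the plate, chips gone, knob let go (height (world z) of each of chip0_center, chip1_center, chip2_center below 0.03 m and horizontal distance between inner and plate_top below 0.012 m and z of inner in the frame of plate_top between -0.018 and -0.01 m and angle between inner's own z axis and vertical below 0.06 rad and angle between the x axis of inner and the x axis of plate_top, either way round below 0.15 rad and distance between inner and outer below 0.012 m and contact force between the fingers and inner below 0.2 N), for 0.2 s.
At the end, for the whole second after the job is handed in: Outer cover held still in the fingers, within 0.2 rad of level, 100 mm or more above the inner (within 60 mm sideways), not touching it; inner untouched on the plate: down within 4 mm, centred within 12 mm, aligned within 0.15 rad; chips off the plate; scraper resting on the bench, released (height (world z) of each of chip0_center, chip1_center, chip2_center below 0.03 m and height (world z) of scraper_center below 0.036 m and linear speed of each of scraper, outer below 0.03 m/s and contact force between the fingers and scraper below 0.2 N and horizontal distance between inner and plate_top below 0.012 m and z of inner in the frame of plate_top between -0.018 and -0.01 m and angle between inner's own z axis and vertical below 0.06 rad and angle between the x axis of inner and the x axis of plate_top, either way round below 0.15 rad and z of outer in the frame of inner above 0.1 m and contact force between the fingers and outer above 1 N and angle between outer's own z axis and vertical below 0.2 rad and horizontal distance between outer and inner below 0.06 m and contact force between each of outer, the fingers and inner below 0.1 N and linear speed of inner below 0.02 m/s); the arm keeps its last pose, push and grip.
It fails at once if a chip on the plate touched by the fingers or a cover ((height (world z) of chip0_center above 0.04 m and contact force between any of the fingers, inner, outer and chip0 above 0.3 N) or (height (world z) of chip1_center above 0.04 m and contact force between any of the fingers, inner, outer and chip1 above 0.3 N) or (height (world z) of chip2_center above 0.04 m and contact force between any of the fingers, inner, outer and chip2 above 0.3 N)).
It fails at once if the outer cover raised off the inner one while the inner one is not seated on the plate, or disturbing it (distance between outer and inner above 0.02 m and not (horizontal distance between inner and plate_top below 0.012 m and z of inner in the frame of plate_top between -0.018 and -0.01 m and angle between inner's own z axis and vertical below 0.06 rad and angle between the x axis of inner and the x axis of plate_top, either way round below 0.15 rad)).
It fails at once if another thing on the bench shifted by more than 30 mm or knocked over (distance of any of jar, can, tape, driver, glue, pack from where it was at the start of the episode above 0.03 m or angle between any of jar, can, tape, glue, pack's own z axis and vertical above 0.5 rad).
It also fails if it takes over 72 s, if anything falls off the work surface, if the arm or the gripper's body presses on something with over 40 N, if the wrist force passes 120 N, or if a joint passes its speed limit or range.

## Robot

A 6-joint arm with a two-finger parallel gripper is mounted at the origin on the work surface. World frame = base frame: x ahead of the robot, y to its left, z up, the work surface at z = 0. Lengths are in m, angles in degrees, forces in N, time in s.
With the tool pointing down it reaches from about 0.4 to 0.825 m from the base axis. Payload 7 kg.
Tool frame: the origin (TCP) lies between the finger pads; the fingertips stand 19 mm ahead of it and the grasp point (between the pads) is the TCP (r.finger_overhang is the distance from the TCP to the fingertips, in m); z points along the fingers, y is the direction in which the jaws open and shut (so a half turn about z gives the same grasp; the last joint's range is limited). The gripper opens to 88 mm and grips with 3 to 60 N. Pads are 19 mm wide; open, the fingers measure 130 mm over their backs; the gripper's body (78 mm by 193 mm) begins 47 mm behind the grasp point.
Start: joints at [16.507, 20.546, 0.682, 0, -70.136, -16.507], TCP at [0.675, -0, 0.246] pointing down, gripper open.
Joint ranges: [-176.03, 176.03], [-82.01, 121.73], [-58.28, 71.71], [-173.87, 95.51], [-174.79, -0.11], [-173.66, 173.66]. Speed limits (degrees/s): [136.94, 136.94, 172.46, 180, 180, 180].

## Interface

Orientations are given as [roll, pitch, yaw] about the fixed x, y, z axes, in that order (R = Rz(yaw) Ry(pitch) Rx(roll)).
In Python, from plant import r, optics gives the robot as it stands. The module is installed in compiled form; this text tells all that it offers.
- The arm moves only by the tool step_arm, never from a script. Its argument "increments" is a list of rows, each an object of numbers: "tx", "ty", "tz": the shift along the world's x, y, z in mm; "ax", "ay", "az": the turn, a rotation vector about the world's x, y, z in degrees; "claw": the gripper command: -1 is shut, 1 is fully open, values between are in proportion. In form: [{"tx": .., "ty": .., "tz": .., "ax": .., "ay": .., "az": .., "claw": ..}, ...]. A call has 1 to 12 rows; each row shifts and turns the commanded pose from where the row before left it; what a row does not reach is not made up. A row lasts 1/10 s, in which the tool goes at most 50 mm and 8.59 degrees, less where a joint would pass 70% of its speed; a pose out of reach is approached as far as the arm can. A call with a gripper value outside its range is refused whole. The fingers move at their own pace and stop on an object; "newtons" is the grip in N (left out, the last holds). Time passes only in rows, so rows that do not move let the fingers close. It gives the time, the measured TCP pose, the force and the opening at its end, in the units of the state.
- r.get_state(): the state, without advancing time (a new reading comes with each control period).
- optics.capture(name): name is "scene" or "side" or "wrist"; returns a dict with "image" (400x640x3 uint8, blue, green, red), "depth" (400x640 float32, m along the optical axis (not along the pixel's ray), 0 where there is no reading), "fx", "fy", "cx", "cy" (pixels), "distortion" ([k1, k2, p1, p2, k3] as OpenCV has them; the pictures are not rectified), "R" (3x3) and "t" (3): a world point X has camera coordinates R X + t. Camera axes: x right, y down, z forward; pixel columns grow to the right and rows downward; lengths in m; the calibration is good to about 2 mm. A picture is of the moment at which its call begins.
- r.close_job(): hands the job in, once; it reports no verdict.
The state is a dict: "time_s": time; "joints": joint angles; "qd": joint speeds; "joint_torque": joint torques, N m; "tcp_pos": TCP position; "eef_rot": TCP orientation; "contact_force": force on the tool from outside, world axes, zero at the start; "moment": the same for the moment, N m; "gripper_width": finger opening in m.
Only numpy, scipy, OpenCV 4.12 (cv2) and the standard library are available. Lean on these libraries where they do the work, as an engineer would, in place of code of your own. Each camera call takes 0.05 s, during which the arm holds its last target. There are 200 camera calls.

## Working session

There is one attempt and no reset: what is moved stays moved. The work goes in short steps, Python scripts to look and compute and a tool call to move; the robot and the scene stay as the last step left them, time stands still between calls to the robot, and variables do not carry over. Pictures are saved under pics/ and viewed, about 8 in all and at most 12, crops included, and the job is handed in when it is done.

Besides the shell and the picture viewer there is one more tool, called after "Call:" by a JSON object that holds its "op" and its "data". step_arm: Moves the arm, as the interface text tells. Its arguments: {"type":"object","properties":{"increments":{"type":"array","items":{"type":"object","properties":{"tx":{"type":"number"},"ty":{"type":"number"},"tz":{"type":"number"},"ax":{"type":"number"},"ay":{"type":"number"},"az":{"type":"number"},"claw":{"type":"number"}}}},"newtons":{"type":"number"}},"required":["increments"]}

```bash
mkdir -p pics; cat > h.py <<'E'
import numpy as np, cv2, pickle
from plant import r, optics
def cap(name, save):
    c=optics.capture(name); cv2.imwrite(f'pics/{save}.png',c['image']); pickle.dump(c,open(f'pics/{save}.pkl','wb')); return c
def load(save): return pickle.load(open(f'pics/{save}.pkl','rb'))
def K(c): return np.array([[c['fx'],0,c['cx']],[0,c['fy'],c['cy']],[0,0,1.]])
def ray(c,u,v):
    p=cv2.undistortPoints(np.array([[[u,v]]],float),K(c),np.array(c['distortion'],float))[0,0]
    return np.array([p[0],p[1],1.])
def atz(c,u,v,z):   # intersect pixel ray with plane world z
    R=np.array(c['R']);t=np.array(c['t']); d=R.T@ray(c,u,v); o=-R.T@t
    return o+d*(z-o[2])/d[2]
def dep(c,u,v):
    R=np.array(c['R']);t=np.array(c['t']); return R.T@(ray(c,u,v)*c['depth'][int(v),int(u)]-t)
def cloud(c):
    h,w=c['depth'].shape; uv=np.stack(np.meshgrid(np.arange(w),np.arange(h)),-1).reshape(-1,1,2).astype(float)
    p=cv2.undistortPoints(uv,K(c),np.array(c['distortion'],float)).reshape(h,w,2)
    P=np.dstack([p,np.ones((h,w))])*c['depth'][...,None]
    W=(P-np.array(c['t']))@np.array(c['R']); W[c['depth']==0]=np.nan; return W
E
python3 - <<'E'
from h import *
for n in ['scene','side','wrist']:
    c=cap(n,n+'0'); print(n,-np.array(c['R']).T@c['t'],c['fx'])
print(r.get_state())
E
```

```text
scene [1.16321151 0.57470132 1.01624777] 387.25264448408257
side [-0.01677331 -0.78552342  0.79494749] 407.55702968304007
wrist [ 0.67473007 -0.07075299  0.38362477] 350.39217351958456
{'time_s': 0.15, 'joints': array([ 1.65068086e+01,  2.05821748e+01,  6.45725272e-01, -1.49602599e-02,
       -7.01355235e+01, -1.65069197e+01]), 'qd': array([-0.07950527,  0.00982908,  0.16738468,  0.04185211,  0.04256054,
       -0.0628635 ]), 'joint_torque': array([ 1.39394037e-04, -5.83274567e+01,  2.93289685e+01,  7.00122759e+00,
        8.75052094e-03, -9.76538854e-05]), 'tcp_pos': array([ 6.74653736e-01, -2.39283633e-05,  2.44834214e-01]), 'eef_rot': array([ 1.79926997e+02, -6.96586958e-03, -9.00051989e+01]), 'contact_force': array([ 0.74673835, -0.64744386,  0.00842945]), 'moment': array([-0.00625789,  0.00439983,  0.01673489]), 'gripper_width': 0.08758451623971368}
```

View pics/scene0.png

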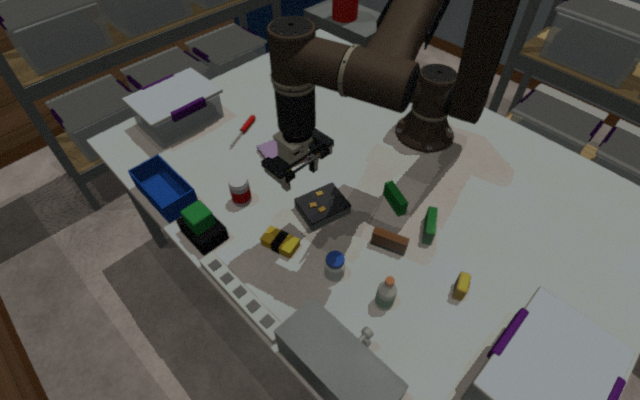

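View pics/side0.png

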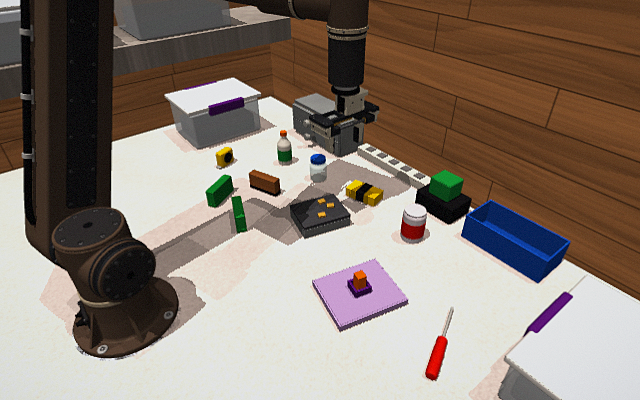

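```bash
python3 - <<'E'
from h import *
# top-down ortho map 1 px=1.25mm, x 0.3..0.9 (down), y -0.45..0.5
out=np.zeros((600,800,3),np.uint8);Z=np.full((600,800),-1.)
for n in ['side0','scene0']:
    c=load(n);W=cloud(c);W=W.reshape(-1,3);I=c['image'].reshape(-1,3)
    m=np.isfinite(W[:,0])&(W[:,2]<0.14)&(W[:,2]>-0.02);W=W[m];I=I[m]
    i=np.round((W[:,0]-.3)*1000).astype(int);j=np.round((W[:,1]+.4)*1000).astype(int)
    k=(i>=0)&(i<600)&(j>=0)&(j<800)
    for a,b,z,col in zip(i[k],j[k],W[k,2],I[k]):
        if z>Z[a,b]: Z[max(a-1,0):a+2,max(b-1,0):b+2]=z; out[max(a-1,0):a+2,max(b-1,0):b+2]=col
cv2.imwrite('pics/top.png',out)
for n,pts in {'side0':[(320,214),(264,181),(360,277),(355,320),(220,188),(238,212),(365,192),(318,165),(412,215)],'scene0':[(322,205),(390,240),(335,258)]}.items():
    c=load(n)
    for p in pts: print(n,p,dep(c,*p).round(3))
E
```

```text
side0 (320, 214) [ 0.56  -0.033  0.053]
side0 (264, 181) [0.527 0.228 0.049]
side0 (360, 277) [ 0.467 -0.308  0.076]
side0 (355, 320) [ 0.404 -0.363  0.022]
side0 (220, 188) [0.393 0.279 0.051]
side0 (238, 212) [0.371 0.117 0.061]
side0 (365, 192) [ 0.76  -0.014  0.033]
side0 (318, 165) [0.71  0.169 0.069]
side0 (412, 215) [ 0.717 -0.243  0.1  ]
scene0 (322, 205) [0.59  0.007 0.045]
scene0 (390, 240) [0.55  0.255 0.058]
scene0 (335, 258) [0.724 0.193 0.084]
```

View pics/top.png

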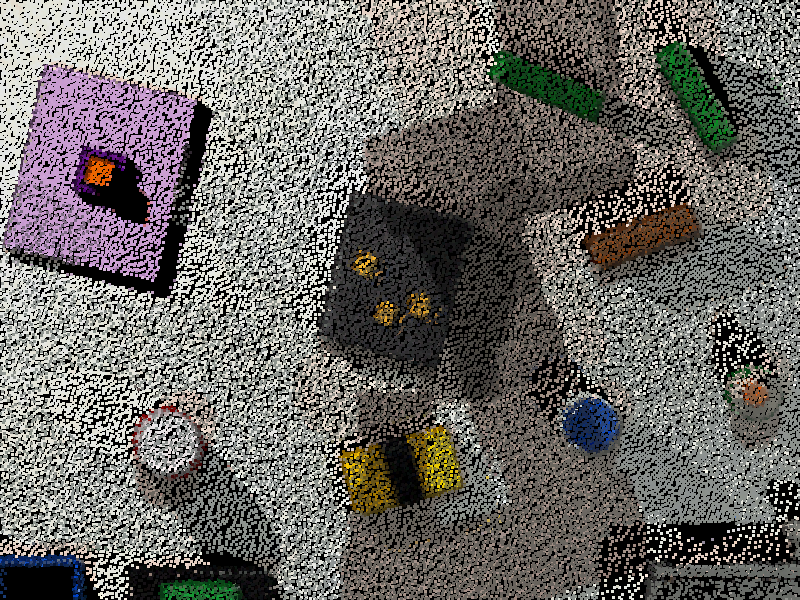

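```bash
cat > fit.py <<'E'
from h import *
def pts(n,cx,cy,rad,z0,z1,hsv=None):
    c=load(n);W=cloud(c);H=cv2.cvtColor(c['image'],cv2.COLOR_BGR2HSV)
    m=(np.hypot(W[...,0]-cx,W[...,1]-cy)<rad)&(W[...,2]>z0)&(W[...,2]<z1)
    if hsv: m&=cv2.inRange(H,*[np.array(a) for a in hsv])>0
    m=cv2.morphologyEx(m.astype(np.uint8),cv2.MORPH_OPEN,np.ones((2,2)))>0
    return W[m]
def rect(P,lo=1,hi=99):
    """robust rectangle: yaw from minAreaRect, extents from percentiles"""
    if len(P)<10: return None
    (c,s,a)=cv2.minAreaRect(P[:,:2].astype(np.float32))
    best=None
    for d in np.arange(-45,45,.5):
        t=np.radians(d);A=np.array([[np.cos(t),np.sin(t)],[-np.sin(t),np.cos(t)]])
        q=P[:,:2]@A.T;l=np.percentile(q,lo,0);h=np.percentile(q,hi,0)
        k=np.prod(h-l)
        if best is None or k<best[0]: best=(k,d,(A.T@((l+h)/2)).round(4),((h-l)*1000).round(1),P[:,2].mean().round(4),len(P))
    return best[1:]
E
python3 - <<'E'
from fit import *
W=cloud(load('wrist0'));print('wrist cover',np.nanmin(W[...,:2],(0,1)),np.nanmax(W[...,:2],(0,1)))
for n in ['side0','scene0','wrist0']:
    print(n)
    print(' scraper',rect(pts(n,.54,.24,.08,.045,.07,((0,60,20),(20,255,255)))))
    print(' plate',rect(pts(n,.582,-.004,.12,.037,.06)))
    print(' roof',rect(pts(n,.478,-.297,.14,.012,.032)))
    print(' knob',rect(pts(n,.47,-.30,.04,.068,.085)))
    print(' collar',rect(pts(n,.47,-.30,.05,.037,.05)))
    for a,b in [(.564,-.035),(.612,-.013),(.605,.02)]:
        print(' chip',rect(pts(n,a,b,.018,.04,.07,((8,90,60),(35,255,255)))))
E
```

```text
wrist cover [ 0.30090257 -0.16977188] [1.73720384 0.33960287]
side0
 scraper (np.float64(-45.0), array([nan, nan]), array([nan, nan]), np.float64(nan), 249)
 plate (np.float64(-45.0), array([nan, nan]), array([nan, nan]), np.float64(nan), 1285)
 roof (np.float64(-45.0), array([nan, nan]), array([nan, nan]), np.float64(nan), 3476)
 knob (np.float64(-45.0), array([nan, nan]), array([nan, nan]), np.float64(nan), 94)
 collar (np.float64(-14.5), array([ 0.4734, -0.3038]), array([48.1, 40.6]), np.float64(0.0411), 171)
 chip (np.float64(-45.0), array([nan, nan]), array([nan, nan]), np.float64(nan), 39)
 chip (np.float64(-39.0), array([ 0.6146, -0.0177]), array([18.4, 23.2]), np.float64(0.0491), 35)
 chip (np.float64(-6.5), array([0.6067, 0.0127]), array([26.8, 14.4]), np.float64(0.049), 37)
scene0
 scraper (np.float64(-45.0), array([nan, nan]), array([nan, nan]), np.float64(nan), 374)
 plate (np.float64(-45.0), array([nan, nan]), array([nan, nan]), np.float64(nan), 1327)
 roof (np.float64(-33.0), array([ 0.6224, -0.2033]), array([ 68.2, 431.8]), np.float64(0.0546), 273)
 knob None
 collar None
 chip (np.float64(-30.0), array([ 0.5629, -0.0297]), array([23.8, 15.1]), np.float64(0.05), 31)
 chip (np.float64(-30.5), array([ 0.6113, -0.0108]), array([24.2, 18. ]), np.float64(0.0491), 37)
 chip (np.float64(-9.5), array([0.6048, 0.0228]), array([25.8, 14.1]), np.float64(0.0496), 35)
wrist0
 scraper None
 plate (np.float64(-45.0), array([nan, nan]), array([nan, nan]), np.float64(nan), 18184)
 roof None
 knob None
 collar None
 chip (np.float64(-19.5), array([ 0.5621, -0.0324]), array([25.7, 16.1]), np.float64(0.0523), 438)
 chip (np.float64(-45.0), array([nan, nan]), array([nan, nan]), np.float64(nan), 412)
 chip (np.float64(-45.0), array([nan, nan]), array([nan, nan]), np.float64(nan), 388)
```

View pics/wrist0.png

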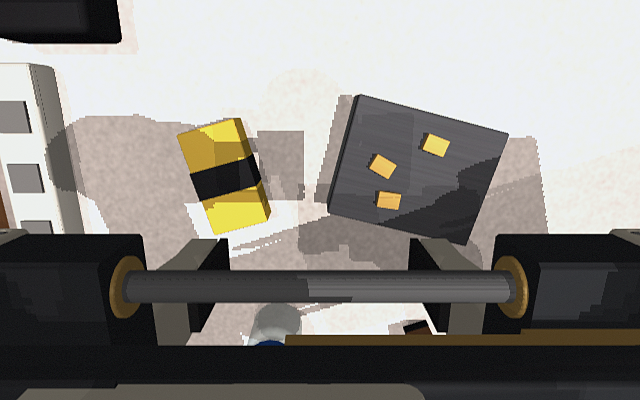

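```bash
sed -i 's/    return W\[m\]/    P=W[m]; return P[np.isfinite(P).all(1)]/' fit.py
python3 - <<'E'
from fit import *
for n in ['side0','scene0','wrist0']:
    print(n)
    print(' scraper',rect(pts(n,.54,.24,.08,.045,.07,((0,60,20),(20,255,255)))))
    print(' plate',rect(pts(n,.582,-.004,.11,.037,.06)))
    print(' roof',rect(pts(n,.478,-.297,.14,.012,.032)))
    print(' knob',rect(pts(n,.47,-.30,.04,.068,.085)))
    for a,b in [(.564,-.035),(.612,-.013),(.605,.02)]:
        print(' chip',rect(pts(n,a,b,.018,.04,.07,((8,90,60),(35,255,255)))))
c=load('wrist0')
Q=np.array([atz(c,u,v,.045)[:2] for u,v in [(359,94.5),(508.5,133.5),(467,244),(328,207)]]);print(Q.round(4),Q.mean(0))
e=Q[1]-Q[0];f=Q[2]-Q[3];print(np.degrees(np.arctan2(-e[1],-e[0])),np.degrees(np.arctan2(-f[1],-f[0])),[np.linalg.norm(Q[i]-Q[i-1]).round(4) for i in range(4)])
E
```

```text
side0
 scraper (np.float64(-31.0), array([0.536 , 0.2391]), array([95.9, 84.5]), np.float64(0.0543), 247)
 plate (np.float64(-14.0), array([ 0.5766, -0.0105]), array([147.9, 113.2]), np.float64(0.0443), 1279)
 roof (np.float64(-13.0), array([ 0.4708, -0.3035]), array([184.1, 150.8]), np.float64(0.0212), 3460)
 knob (np.float64(11.5), array([ 0.49  , -0.2996]), array([63.4, 25.7]), np.float64(0.0703), 93)
 chip (np.float64(1.0), array([ 0.5647, -0.0404]), array([27.7, 14.5]), np.float64(0.0503), 38)
 chip (np.float64(-39.0), array([ 0.6146, -0.0177]), array([18.4, 23.2]), np.float64(0.0491), 35)
 chip (np.float64(-6.5), array([0.6067, 0.0127]), array([26.8, 14.4]), np.float64(0.049), 37)
scene0
 scraper (np.float64(22.0), array([0.5277, 0.2459]), array([ 51.9, 104.4]), np.float64(0.0555), 371)
 plate (np.float64(-14.0), array([ 5.812e-01, -5.000e-04]), array([147.3, 113. ]), np.float64(0.0442), 1323)
 roof (np.float64(-33.0), array([ 0.6224, -0.2033]), array([ 68.2, 431.8]), np.float64(0.0546), 273)
 knob None
 chip (np.float64(-30.0), array([ 0.5629, -0.0297]), array([23.8, 15.1]), n
[... 173 characters left out ...]
y([25.8, 14.1]), np.float64(0.0496), 35)
wrist0
 scraper None
 plate (np.float64(-14.0), array([ 0.5779, -0.0033]), array([147.5, 117. ]), np.float64(0.0451), 18113)
 roof None
 knob None
 chip (np.float64(-19.5), array([ 0.5621, -0.0324]), array([25.7, 16.1]), np.float64(0.0523), 438)
 chip (np.float64(-29.5), array([ 0.6115, -0.0122]), array([25., 16.]), np.float64(0.0523), 411)
 chip (np.float64(-8.5), array([0.6038, 0.022 ]), array([24.7, 18.4]), np.float64(0.0522), 385)
[[ 0.6364 -0.0793]
 [ 0.4928 -0.0437]
 [ 0.5196  0.0694]
 [ 0.6643  0.0292]] [ 0.57829132 -0.00609732]
-13.908142388988217 -15.51888262984093 [np.float64(0.112), np.float64(0.148), np.float64(0.1162), np.float64(0.1502)]
```

Call:
{"op": "step_arm", "data": {"increments": [{"tx": -15,"ty": 36,"az": 2},{"tx": -15,"ty": 36,"az": 2},{"tx": -15,"ty": 36,"az": 2},{"tx": -15,"ty": 36,"az": 2},{"tx": -15,"ty": 36,"az": 2},{"tx": -15,"ty": 36,"az": 2},{"tx": -15,"ty": 36,"az": 1.5},{"tx": -15,"ty": 36,"az": 1},{"tx": -14,"ty": 12,"az": 1},{"tx": 0}]}}

```text
$.increments[0]: bad value
```

```bash
python3 - <<'E'
from fit import *
c=cap('wrist','wrist1'); s=r.get_state(); print(s['tcp_pos'],s['eef_rot'])
P=pts('wrist1',.54,.24,.09,.052,.07); print(rect(P)); print(np.percentile(P[:,2],[5,50,95]))
E
```

```text
[ 6.74725350e-01 -3.38098450e-05  2.44992209e-01] [ 1.79941505e+02 -7.76390019e-03 -9.00027441e+01]
NoneTraceback (most recent call last):
  File "<stdin>", line 3, in <module>
    return _quantile_unchecked(
        a, q, axis, out, overwrite_input, method, keepdims, weights)
    return _ureduce(a,
                    func=_quantile_ureduce_func,
    ...<5 lines>...
                    overwrite_input=overwrite_input,
                    method=method)
    r = func(a, **kwargs)
    result = _quantile(arr,
                       quantiles=q,
    ...<2 lines>...
                       out=out,
                       weights=wgt)
    slices_having_nans = np.isnan(arr[-1, ...])
                                  ~~~^^^^^^^^^
IndexError: index -1 is out of bounds for axis 0 with size 0
```

View pics/wrist1.png

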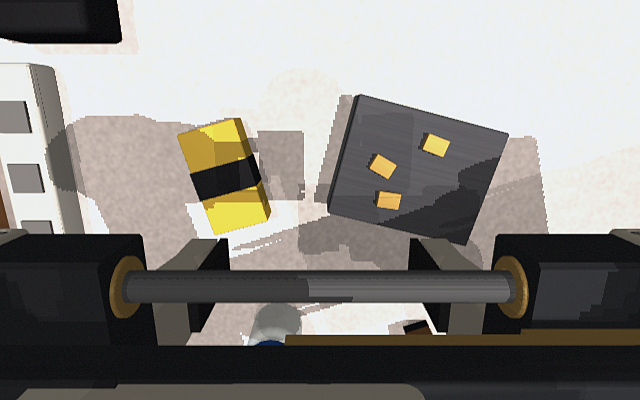

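The picture is unchanged because the move was refused; the rows need every field. I'll send it again in full.

Call:
{"op": "step_arm", "data": {"increments": [{"tx": -15,"ty": 36,"tz": 0,"ax": 0,"ay": 0,"az": 2,"claw": 1},{"tx": -15,"ty": 36,"tz": 0,"ax": 0,"ay": 0,"az": 2,"claw": 1},{"tx": -15,"ty": 36,"tz": 0,"ax": 0,"ay": 0,"az": 2,"claw": 1},{"tx": -15,"ty": 36,"tz": 0,"ax": 0,"ay": 0,"az": 2,"claw": 1},{"tx": -15,"ty": 36,"tz": 0,"ax": 0,"ay": 0,"az": 2,"claw": 1},{"tx": -15,"ty": 36,"tz": 0,"ax": 0,"ay": 0,"az": 2,"claw": 1},{"tx": -15,"ty": 36,"tz": 0,"ax": 0,"ay": 0,"az": 1.5,"claw": 1},{"tx": -15,"ty": 36,"tz": 0,"ax": 0,"ay": 0,"az": 1,"claw": 1},{"tx": -14,"ty": 12,"tz": 0,"ax": 0,"ay": 0,"az": 1,"claw": 1},{"tx": 0,"ty": 0,"tz": 0,"ax": 0,"ay": 0,"az": 0,"claw": 1}], "newtons": 40}}

```text
time_s: 1.2
tcp_pos: [0.5394, 0.3019, 0.2454]
eef_rot: [180.0, 0.0, -74.3]
contact_force: [0.2, -0.1, -0.3]
gripper_width: 0.0878
```

```bash
python3 - <<'E'
from fit import *
c=cap('wrist','wrist2'); s=r.get_state(); print(s['tcp_pos'],s['eef_rot'],s['contact_force'])
P=pts('wrist2',.54,.24,.09,.052,.07); print(rect(P)); print(np.percentile(P[:,2],[5,50,95]) if len(P) else 0)
E
```

```text
[0.54019556 0.30088426 0.24548227] [ 1.79983756e+02 -4.34375771e-03 -7.43812179e+01] [ 1.03237453  0.23685892 -0.10666819]
(np.float64(20.0), array([0.5317, 0.2453]), array([ 35.2, 108. ]), np.float64(0.0576), 4016)
[0.05767051 0.0597498  0.06102798]
```

```bash
python3 - <<'E'
from fit import *
P=pts('wrist2',.54,.24,.09,.058,.066); print(rect(P)); print(cv2.minAreaRect(P[:,:2].astype(np.float32)*1000))
# PCA yaw
q=P[:,:2]-P[:,:2].mean(0); w,v=np.linalg.eigh(q.T@q); print(P.mean(0),np.degrees(np.arctan2(-v[0,1],v[1,1])))
E
```

```text
(np.float64(21.0), array([0.5319, 0.2452]), array([ 34.2, 106.9]), np.float64(0.0584), 3817)
((530.0775146484375, 249.61378479003906), (35.444244384765625, 126.66734313964844), 19.84638214111328)
[0.53521263 0.24405366 0.058404  ] 20.284080378574107
```

View pics/wrist2.png

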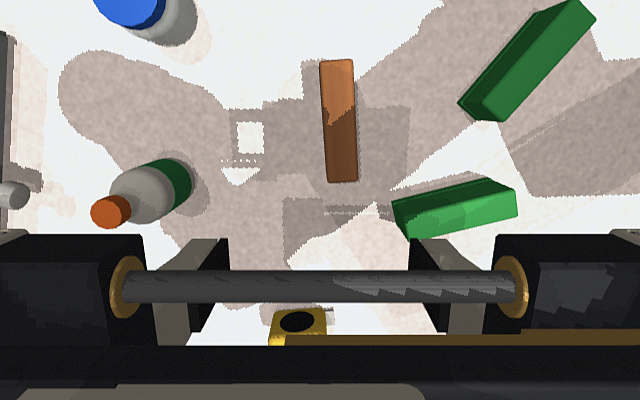

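```bash
python3 - <<'E'
from fit import *
c=load('wrist2')
Q=np.array([atz(c,u,v,.06)[:2] for u,v in [(319.5,60),(354,59),(358,182),(327,183.5)]]);print(Q.round(4),Q.mean(0))
e=(Q[2]+Q[3]-Q[0]-Q[1])/2;print(np.degrees(np.arctan2(-e[0],e[1])),[np.linalg.norm(Q[i]-Q[i-1]).round(4) for i in range(4)])
E
```

```text
[[0.5675 0.1983]
 [0.539  0.1895]
 [0.5032 0.2922]
 [0.531  0.3015]] [0.53518866 0.24536881]
19.35124273899133 [np.float64(0.1094), np.float64(0.0298), np.float64(0.1088), np.float64(0.0294)]
```

Call:
{"op": "step_arm", "data": {"increments": [{"tx": -2,"ty": -28,"tz": -20,"ax": 0,"ay": 0,"az": 2,"claw": 1},{"tx": -3,"ty": -28,"tz": -30,"ax": 0,"ay": 0,"az": 1.7,"claw": 1},{"tx": 0,"ty": 0,"tz": -40,"ax": 0,"ay": 0,"az": 0,"claw": 1},{"tx": 0,"ty": 0,"tz": -40,"ax": 0,"ay": 0,"az": 0,"claw": 1},{"tx": 0,"ty": 0,"tz": -30,"ax": 0,"ay": 0,"az": 0,"claw": 1},{"tx": 0,"ty": 0,"tz": -25,"ax": 0,"ay": 0,"az": 0,"claw": 1},{"tx": 0,"ty": 0,"tz": -15,"ax": 0,"ay": 0,"az": 0,"claw": 1},{"tx": 0,"ty": 0,"tz": 0,"ax": 0,"ay": 0,"az": 0,"claw": 1},{"tx": 0,"ty": 0,"tz": 0,"ax": 0,"ay": 0,"az": 0,"claw": 1}]}}

```text
time_s: 2.15
tcp_pos: [0.5366, 0.2434, 0.0458]
eef_rot: [180.0, -0.0, -70.8]
contact_force: [0.2, 0.2, 0.7]
gripper_width: 0.0877
```

Call:
{"op": "step_arm", "data": {"increments": [{"tx": 0,"ty": 0,"tz": 0,"ax": 0,"ay": 0,"az": 0,"claw": -1},{"tx": 0,"ty": 0,"tz": 0,"ax": 0,"ay": 0,"az": 0,"claw": -1},{"tx": 0,"ty": 0,"tz": 0,"ax": 0,"ay": 0,"az": 0,"claw": -1},{"tx": 0,"ty": 0,"tz": 0,"ax": 0,"ay": 0,"az": 0,"claw": -1},{"tx": 0,"ty": 0,"tz": 0,"ax": 0,"ay": 0,"az": 0,"claw": -1},{"tx": 0,"ty": 0,"tz": 0,"ax": 0,"ay": 0,"az": 0,"claw": -1},{"tx": 0,"ty": 0,"tz": 0,"ax": 0,"ay": 0,"az": 0,"claw": -1},{"tx": 0,"ty": 0,"tz": 0,"ax": 0,"ay": 0,"az": 0,"claw": -1},{"tx": 0,"ty": 0,"tz": 0,"ax": 0,"ay": 0,"az": 0,"claw": -1},{"tx": 0,"ty": 0,"tz": 0,"ax": 0,"ay": 0,"az": 0,"claw": -1}], "newtons": 40}}

```text
time_s: 3.15
tcp_pos: [0.536, 0.244, 0.0455]
eef_rot: [180.0, 0.0, -70.8]
contact_force: [-0.3, -0.0, -0.2]
gripper_width: 0.0301
```

Call:
{"op": "step_arm", "data": {"increments": [{"tx": 0,"ty": 0,"tz": 30,"ax": 0,"ay": 0,"az": 0,"claw": -1},{"tx": 0,"ty": 0,"tz": 40,"ax": 0,"ay": 0,"az": 0,"claw": -1},{"tx": 0,"ty": -10,"tz": 30,"ax": 0,"ay": 0,"az": 0,"claw": -1},{"tx": 0,"ty": -30,"tz": 0,"ax": 0,"ay": 0,"az": -4.5,"claw": -1},{"tx": -1,"ty": -30,"tz": 0,"ax": 0,"ay": 0,"az": -4.5,"claw": -1},{"tx": 0,"ty": -30,"tz": 0,"ax": 0,"ay": 0,"az": -4.5,"claw": -1},{"tx": -1,"ty": -30,"tz": 0,"ax": 0,"ay": 0,"az": -5,"claw": -1},{"tx": 0,"ty": -30,"tz": 0,"ax": 0,"ay": 0,"az": -5,"claw": -1},{"tx": -1,"ty": -30,"tz": 0,"ax": 0,"ay": 0,"az": -5,"claw": -1},{"tx": 0,"ty": -30,"tz": 0,"ax": 0,"ay": 0,"az": -5,"claw": -1},{"tx": 0,"ty": -16,"tz": 0,"ax": 0,"ay": 0,"az": 0,"claw": -1},{"tx": 0,"ty": 0,"tz": 0,"ax": 0,"ay": 0,"az": 0,"claw": -1}]}}

```text
time_s: 4.35
tcp_pos: [0.5325, 0.0063, 0.1453]
eef_rot: [180.0, -0.0, -104.3]
contact_force: [-0.0, -0.6, -2.3]
gripper_width: 0.0297
```

```bash
python3 - <<'E'
from fit import *
c=cap('side','side3'); s=r.get_state(); print(s['tcp_pos'],s['eef_rot'],s['contact_force'],s['gripper_width'])
c2=cap('scene','scene3')
cv2.imwrite('pics/v3.png',np.hstack([cv2.resize(c['image'][120:270,230:430],(400,300)),cv2.resize(c2['image'][110:260,240:440],(400,300))]))
E
```

```text
[0.53282807 0.00729858 0.14540525] [ 1.79983754e+02 -1.89260748e-03 -1.04312562e+02] [ 0.62389559  0.52926404 -2.06202307] 0.029483444315625284
```

View pics/v3.png

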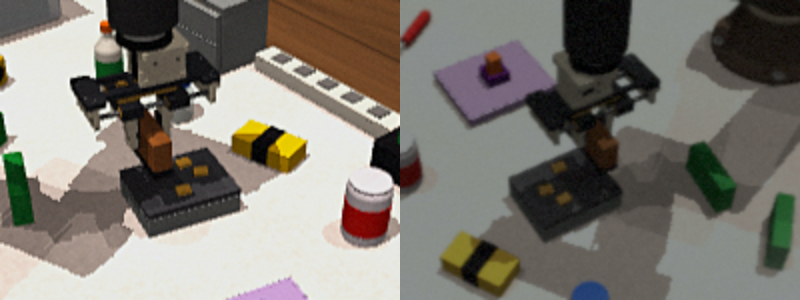

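Call:
{"op": "step_arm", "data": {"increments": [{"tx": 0,"ty": 0,"tz": -20,"ax": 0,"ay": 0,"az": 0,"claw": -1},{"tx": 0,"ty": 0,"tz": -15,"ax": 0,"ay": 0,"az": 0,"claw": -1},{"tx": 0,"ty": 0,"tz": -10,"ax": 0,"ay": 0,"az": 0,"claw": -1},{"tx": 0,"ty": 0,"tz": -5,"ax": 0,"ay": 0,"az": 0,"claw": -1},{"tx": 0,"ty": 0,"tz": -3,"ax": 0,"ay": 0,"az": 0,"claw": -1},{"tx": 0,"ty": 0,"tz": 0,"ax": 0,"ay": 0,"az": 0,"claw": -1},{"tx": 0,"ty": 0,"tz": 0,"ax": 0,"ay": 0,"az": 0,"claw": -1}]}}

```text
time_s: 5.15
tcp_pos: [0.5333, 0.0082, 0.093]
eef_rot: [-180.0, 0.0, -104.3]
contact_force: [0.4, -0.3, -1.5]
gripper_width: 0.0297
```

Call:
{"op": "step_arm", "data": {"increments": [{"tx": 9.7,"ty": -2.5,"tz": 0,"ax": 0,"ay": 0,"az": 0,"claw": -1},{"tx": 9.7,"ty": -2.5,"tz": 0,"ax": 0,"ay": 0,"az": 0,"claw": -1},{"tx": 9.7,"ty": -2.5,"tz": 0,"ax": 0,"ay": 0,"az": 0,"claw": -1},{"tx": 9.7,"ty": -2.5,"tz": 0,"ax": 0,"ay": 0,"az": 0,"claw": -1},{"tx": 9.7,"ty": -2.5,"tz": 0,"ax": 0,"ay": 0,"az": 0,"claw": -1},{"tx": 9.7,"ty": -2.5,"tz": 0,"ax": 0,"ay": 0,"az": 0,"claw": -1},{"tx": 9.7,"ty": -2.5,"tz": 0,"ax": 0,"ay": 0,"az": 0,"claw": -1},{"tx": 9.7,"ty": -2.5,"tz": 0,"ax": 0,"ay": 0,"az": 0,"claw": -1},{"tx": 9.7,"ty": -2.5,"tz": 0,"ax": 0,"ay": 0,"az": 0,"claw": -1},{"tx": 9.7,"ty": -2.5,"tz": 0,"ax": 0,"ay": 0,"az": 0,"claw": -1},{"tx": 9.7,"ty": -2.5,"tz": 0,"ax": 0,"ay": 0,"az": 0,"claw": -1},{"tx": 9.7,"ty": -2.5,"tz": 0,"ax": 0,"ay": 0,"az": 0,"claw": -1}]}}

```text
time_s: 6.35
tcp_pos: [0.6503, -0.0222, 0.0926]
eef_rot: [-180.0, 0.0, -104.3]
contact_force: [-0.2, 0.6, -1.0]
gripper_width: 0.0298
```

Call:
{"op": "step_arm", "data": {"increments": [{"tx": 9.7,"ty": -2.5,"tz": 0,"ax": 0,"ay": 0,"az": 0,"claw": -1},{"tx": 4,"ty": -1,"tz": 0,"ax": 0,"ay": 0,"az": 0,"claw": -1},{"tx": 0,"ty": 0,"tz": 0,"ax": 0,"ay": 0,"az": 0,"claw": -1},{"tx": 0,"ty": 0,"tz": 0,"ax": 0,"ay": 0,"az": 0,"claw": -1},{"tx": 0,"ty": 0,"tz": 20,"ax": 0,"ay": 0,"az": 0,"claw": -1},{"tx": 0,"ty": 0,"tz": 35,"ax": 0,"ay": 0,"az": 0,"claw": -1},{"tx": 0,"ty": 0,"tz": 0,"ax": 0,"ay": 0,"az": 0,"claw": -1}]}}

```text
time_s: 7.05
tcp_pos: [0.6656, -0.0252, 0.1529]
eef_rot: [-179.6, 0.1, -104.2]
contact_force: [0.3, 0.0, -0.6]
gripper_width: 0.0295
```

```bash
python3 - <<'E'
from fit import *
s=r.get_state(); print(s['tcp_pos'],s['contact_force'],s['gripper_width'])
for n in ['side','scene','wrist']:
    c=cap(n,n+'4');W=cloud(c);H=cv2.cvtColor(c['image'],cv2.COLOR_BGR2HSV)
    m=(cv2.inRange(H,(12,110,70),(28,255,255))>0)&(abs(W[...,0]-.6)<.13)&(abs(W[...,1]+.02)<.12)&(W[...,2]<.065)
    k,l,st,ce=cv2.connectedComponentsWithStats(m.astype(np.uint8))
    for i in range(1,k):
        if st[i,4]>8: print(n,ce[i].round(),st[i,4],np.nanmedian(W[l==i],0).round(3))
E
```

```text
[ 0.66555926 -0.02522795  0.15290726] [ 0.30357242  0.04329346 -0.57275078] 0.0294582772172428
side [348. 208.] 46 [ 0.684 -0.017  0.007]
side [354. 216.] 34 [ 0.671 -0.061  0.007]
scene [291. 215.] 20 [ 0.672 -0.059  0.008]
wrist [285. 146.] 9 [ 0.679 -0.069  0.007]
```

```bash
python3 - <<'E'
from fit import *
c=load('side4');c2=load('scene4')
cv2.imwrite('pics/v4.png',np.hstack([cv2.resize(c['image'][150:250,280:400],(400,333)),cv2.resize(c2['image'][150:250,240:360],(400,333))]))
E
```

```text
(no output)
```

View pics/v4.png

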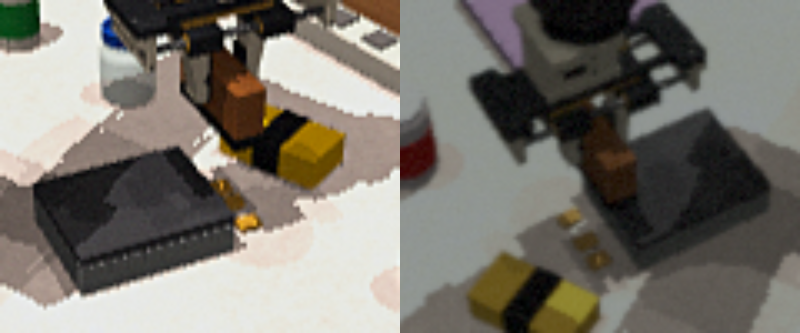

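Call:
{"op": "step_arm", "data": {"increments": [{"tx": -10,"ty": 20,"tz": 0,"ax": 0,"ay": 0,"az": 0,"claw": -1},{"tx": -16,"ty": 34,"tz": 0,"ax": 0,"ay": 0,"az": 0,"claw": -1},{"tx": -16,"ty": 34,"tz": 0,"ax": 0,"ay": 0,"az": 0,"claw": -1},{"tx": -16,"ty": 34,"tz": 0,"ax": 0,"ay": 0,"az": 0,"claw": -1},{"tx": -16,"ty": 34,"tz": 0,"ax": 0,"ay": 0,"az": 0,"claw": -1},{"tx": -16,"ty": 34,"tz": 0,"ax": 0,"ay": 0,"az": 0,"claw": -1},{"tx": -16,"ty": 34,"tz": 0,"ax": 0,"ay": 0,"az": 0,"claw": -1},{"tx": -16,"ty": 34,"tz": 0,"ax": 0,"ay": 0,"az": 0,"claw": -1},{"tx": -8,"ty": 11,"tz": 0,"ax": 0,"ay": 0,"az": 0,"claw": -1},{"tx": 0,"ty": 0,"tz": -30,"ax": 0,"ay": 0,"az": 0,"claw": -1},{"tx": 0,"ty": 0,"tz": 0,"ax": 0,"ay": 0,"az": 0,"claw": -1},{"tx": 0,"ty": 0,"tz": 0,"ax": 0,"ay": 0,"az": 0,"claw": -1}]}}

```text
time_s: 8.4
tcp_pos: [0.5325, 0.2425, 0.1168]
eef_rot: [179.9, -0.2, -104.3]
contact_force: [0.3, 0.8, -1.8]
gripper_width: 0.0295
```

Commanded z is about 0.117, so I need −71 to reach 0.046.

Call:
{"op": "step_arm", "data": {"increments": [{"tx": 0,"ty": 0,"tz": -20,"ax": 0,"ay": 0,"az": 0,"claw": -1},{"tx": 0,"ty": 0,"tz": -20,"ax": 0,"ay": 0,"az": 0,"claw": -1},{"tx": 0,"ty": 0,"tz": -15,"ax": 0,"ay": 0,"az": 0,"claw": -1},{"tx": 0,"ty": 0,"tz": -10,"ax": 0,"ay": 0,"az": 0,"claw": -1},{"tx": 0,"ty": 0,"tz": -4,"ax": 0,"ay": 0,"az": 0,"claw": -1},{"tx": 0,"ty": 0,"tz": 0,"ax": 0,"ay": 0,"az": 0,"claw": -1},{"tx": 0,"ty": 0,"tz": 0,"ax": 0,"ay": 0,"az": 0,"claw": -1}]}}

```text
time_s: 9.1
tcp_pos: [0.5336, 0.2437, 0.0494]
eef_rot: [-180.0, 0.0, -104.3]
contact_force: [-0.2, 0.7, -1.1]
gripper_width: 0.0301
```

Call:
{"op": "step_arm", "data": {"increments": [{"tx": 0,"ty": 0,"tz": -2,"ax": 0,"ay": 0,"az": 0,"claw": -1},{"tx": 0,"ty": 0,"tz": -1.5,"ax": 0,"ay": 0,"az": 0,"claw": -1},{"tx": 0,"ty": 0,"tz": 0,"ax": 0,"ay": 0,"az": 0,"claw": -1},{"tx": 0,"ty": 0,"tz": 0,"ax": 0,"ay": 0,"az": 0,"claw": -1}]}}

```text
time_s: 9.5
tcp_pos: [0.5334, 0.2438, 0.0455]
eef_rot: [-180.0, 0.0, -104.3]
contact_force: [-0.8, 0.6, 1.1]
gripper_width: 0.0295
```

Contact, then open and rise.

Call:
{"op": "step_arm", "data": {"increments": [{"tx": 0,"ty": 0,"tz": 0,"ax": 0,"ay": 0,"az": 0,"claw": 1},{"tx": 0,"ty": 0,"tz": 0,"ax": 0,"ay": 0,"az": 0,"claw": 1},{"tx": 0,"ty": 0,"tz": 0,"ax": 0,"ay": 0,"az": 0,"claw": 1},{"tx": 0,"ty": 0,"tz": 0,"ax": 0,"ay": 0,"az": 0,"claw": 1},{"tx": 0,"ty": 0,"tz": 0,"ax": 0,"ay": 0,"az": 0,"claw": 1},{"tx": 0,"ty": 0,"tz": 0,"ax": 0,"ay": 0,"az": 0,"claw": 1},{"tx": 0,"ty": 0,"tz": 0,"ax": 0,"ay": 0,"az": 0,"claw": 1},{"tx": 0,"ty": 0,"tz": 40,"ax": 0,"ay": 0,"az": 0,"claw": 1},{"tx": 0,"ty": 0,"tz": 40,"ax": 0,"ay": 0,"az": 0,"claw": 1},{"tx": 0,"ty": 0,"tz": 40,"ax": 0,"ay": 0,"az": 0,"claw": 1},{"tx": 0,"ty": 0,"tz": 40,"ax": 0,"ay": 0,"az": 0,"claw": 1},{"tx": 0,"ty": 0,"tz": 40,"ax": 0,"ay": 0,"az": 0,"claw": 1}]}}

```text
time_s: 10.7
tcp_pos: [0.5328, 0.2433, 0.2469]
eef_rot: [-180.0, 0.0, -104.3]
contact_force: [1.0, 0.3, -0.3]
gripper_width: 0.0873
```

Call:
{"op": "step_arm", "data": {"increments": [{"tx": 20,"ty": -28,"tz": 0,"ax": 0,"ay": 0,"az": 0,"claw": 1},{"tx": 20,"ty": -28,"tz": 0,"ax": 0,"ay": 0,"az": 0,"claw": 1},{"tx": 20,"ty": -28,"tz": 0,"ax": 0,"ay": 0,"az": 0,"claw": 1},{"tx": 20,"ty": -27,"tz": 0,"ax": 0,"ay": 0,"az": 0,"claw": 1},{"tx": 0,"ty": 0,"tz": 0,"ax": 0,"ay": 0,"az": 0,"claw": 1},{"tx": 0,"ty": 0,"tz": 0,"ax": 0,"ay": 0,"az": 0,"claw": 1},{"tx": 0,"ty": 0,"tz": 0,"ax": 0,"ay": 0,"az": 0,"claw": 1},{"tx": 0,"ty": 0,"tz": 0,"ax": 0,"ay": 0,"az": 0,"claw": 1}]}}

```text
time_s: 11.5
tcp_pos: [0.6127, 0.1332, 0.2452]
eef_rot: [-180.0, 0.0, -104.2]
contact_force: [1.1, 0.3, -0.5]
gripper_width: 0.0875
```

```bash
python3 - <<'E'
from fit import *
c=cap('wrist','wrist5'); s=r.get_state(); print(s['tcp_pos'],s['eef_rot'])
print(rect(pts('wrist5',.579,-.004,.11,.038,.055),.2,99.8)); print(rect(pts('scene5',.534,.244,.08,.05,.07)) if 0 else '')
E
```

```text
[0.61267432 0.1332928  0.24524466] [-1.79992163e+02  1.26129617e-02 -1.04229500e+02]
(np.float64(-14.0), array([0.5783, 0.0186]), array([158.6,  77.1]), np.float64(0.0444), 15541)
```

Call:
{"op": "step_arm", "data": {"increments": [{"tx": -13,"ty": -37,"tz": 0,"ax": 0,"ay": 0,"az": 0,"claw": 1},{"tx": -13,"ty": -37,"tz": 0,"ax": 0,"ay": 0,"az": 0,"claw": 1},{"tx": -13,"ty": -37,"tz": 0,"ax": 0,"ay": 0,"az": 0,"claw": 1},{"tx": -13,"ty": -37,"tz": 0,"ax": 0,"ay": 0,"az": 0,"claw": 1},{"tx": -13,"ty": -37,"tz": 0,"ax": 0,"ay": 0,"az": 0,"claw": 1},{"tx": -13,"ty": -37,"tz": 0,"ax": 0,"ay": 0,"az": 0,"claw": 1},{"tx": -13,"ty": -37,"tz": 0,"ax": 0,"ay": 0,"az": 0,"claw": 1},{"tx": -16,"ty": -39,"tz": 0,"ax": 0,"ay": 0,"az": 0,"claw": 1},{"tx": 0,"ty": 0,"tz": 0,"ax": 0,"ay": 0,"az": 0,"claw": 1},{"tx": 0,"ty": 0,"tz": 0,"ax": 0,"ay": 0,"az": 0,"claw": 1},{"tx": 0,"ty": 0,"tz": 0,"ax": 0,"ay": 0,"az": 0,"claw": 1},{"tx": 0,"ty": 0,"tz": 0,"ax": 0,"ay": 0,"az": 0,"claw": 1}]}}

```text
time_s: 12.75
tcp_pos: [0.5065, -0.1645, 0.2451]
eef_rot: [-180.0, 0.0, -104.2]
contact_force: [-0.0, 0.7, 0.7]
gripper_width: 0.0876
```

```bash
python3 - <<'E'
from fit import *
c=cap('wrist','wrist6'); s=r.get_state(); print(s['tcp_pos'],s['eef_rot'])
print('roof',rect(pts('wrist6',.471,-.303,.14,.014,.032),.2,99.8)); print('knob',rect(pts('wrist6',.471,-.303,.05,.07,.085)));print('collar',rect(pts('wrist6',.471,-.303,.05,.038,.052)))
a=load('wrist5')['image'];b=c['image']
cv2.imwrite('pics/v6.png',np.vstack([cv2.resize(x[0:240],(800,300)) for x in (a,b)]))
E
```

```text
[ 0.50648599 -0.16452698  0.24502793] [ 1.79997830e+02  1.98610498e-03 -1.04206480e+02]
roof (np.float64(-14.0), array([ 0.4757, -0.2715]), array([191. , 105.3]), np.float64(0.0217), 19780)
knob (np.float64(-8.5), array([ 0.4707, -0.2993]), array([26.6, 27. ]), np.float64(0.0736), 1020)
collar (np.float64(-13.5), array([ 0.4717, -0.2973]), array([45.3, 42.1]), np.float64(0.042), 1187)
```

View pics/v6.png

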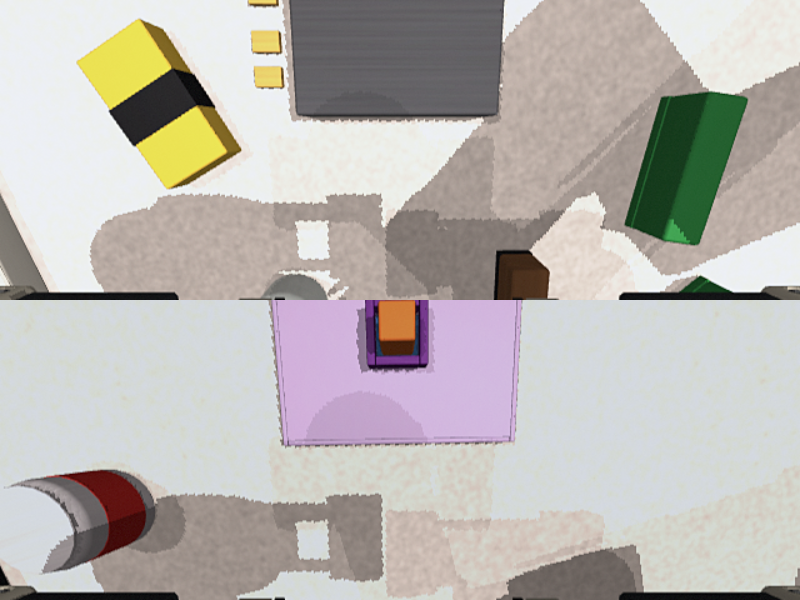

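Call:
{"op": "step_arm", "data": {"increments": [{"tx": -5,"ty": -20,"tz": 0,"ax": 0,"ay": 0,"az": 0,"claw": 1},{"tx": -5,"ty": -20,"tz": 0,"ax": 0,"ay": 0,"az": 0,"claw": 1},{"tx": -5,"ty": -18,"tz": 0,"ax": 0,"ay": 0,"az": 0,"claw": 1},{"tx": 0,"ty": 0,"tz": 0,"ax": 0,"ay": 0,"az": 0,"claw": 1},{"tx": 0,"ty": 0,"tz": 0,"ax": 0,"ay": 0,"az": 0,"claw": 1},{"tx": 0,"ty": 0,"tz": 0,"ax": 0,"ay": 0,"az": 0,"claw": 1},{"tx": 0,"ty": 0,"tz": 0,"ax": 0,"ay": 0,"az": 0,"claw": 1}]}}

```text
time_s: 13.5
tcp_pos: [0.4914, -0.2228, 0.2451]
eef_rot: [-180.0, 0.0, -104.2]
contact_force: [-0.6, 1.1, -0.9]
gripper_width: 0.0876
```

```bash
cat > edges.py <<'E'
from fit import *
def edges(n,cx,cy,z,sx,sy,yaw=-14,w=15,dz=.007,hw=.6):
    """sub-pixel-ish: height-mask boundary per edge in a guess frame, line fits; mask projected to plane z"""
    c=load(n);W=cloud(c);A=W[...,2]>z-dz; A&=W[...,2]<z+dz
    # project all pixels to the plane z through calibration (not noisy depth)
    R=np.array(c['R']);t=np.array(c['t']);h,wd=A.shape
    uv=np.stack(np.meshgrid(np.arange(wd),np.arange(h)),-1).reshape(-1,1,2).astype(float)
    p=cv2.undistortPoints(uv,K(c),np.array(c['distortion'],float)).reshape(-1,2)
    d=np.c_[p,np.ones(len(p))]@R;o=-R.T@t;X=(o+d*((z-o[2])/d[:,2])[:,None])[:,:2]
    y=np.radians(yaw);M=np.array([[np.cos(y),np.sin(y)],[-np.sin(y),np.cos(y)]])
    q=((X-[cx,cy])@M.T)*1000;q=q[A.ravel()];q=q[(abs(q[:,0])<sx/2+w)&(abs(q[:,1])<sy/2+w)]
    res={}
    for ax,s in ((0,sx),(1,sy)):
        o_=1-ax;so=(sx,sy)[o_]
        for sg in (-1,1):
            xs=[];es=[]
            for b in np.arange(-so/2*hw,so/2*hw,4):
                k=q[(q[:,o_]>=b)&(q[:,o_]<b+4),ax]*sg
                if len(k)>5: xs.append(b+2);es.append(sg*np.percentile(k,99))
            f=np.polyfit(xs,es,1);res['xy'[ax]+'-+'[sg>0]]=(round(f[1],1),round(np.degrees(np.arctan(f[0])),2),round(float(np.std(np.array(es)-np.polyval(f,xs))),2))
    mx=(res['x-'][0]+res['x+'][0])/2;my=(res['y-'][0]+res['y+'][0])/2
    print(n,res,'width',res['x+'][0]-res['x-'][0],res['y+'][0]-res['y-'][0],'centre',(np.array([cx,cy])+M.T@[mx/1e3,my/1e3]).round(4))
E
python3 - <<'E'
from edges import *
c=cap('wrist','wrist7'); s=r.get_state(); print(s['tcp_pos'],s['eef_rot'])
edges('wrist7',.473,-.301,.022,186,156)
edges('wrist0',.578,-.004,.045,150,120)
try: edges('wrist5',.578,-.004,.045,150,120)
except Exception as e: print(e)
k=rect(pts('wrist7',.471,-.303,.03,.072,.085));print('knob',k);print('collar',rect(pts('wrist7',.471,-.303,.05,.038,.052)))
E
```

```text
[ 0.49137049 -0.2228715   0.24508861] [-1.79995171e+02  2.21236871e-03 -1.04241146e+02]
wrist7 {'x-': (np.float64(-91.4), np.float64(-0.98), 0.37), 'x+': (np.float64(90.4), np.float64(-0.68), 0.29), 'y-': (np.float64(-74.2), np.float64(0.88), 0.22), 'y+': (np.float64(78.4), np.float64(0.55), 0.44)} width 181.8 152.60000000000002 centre [ 0.473  -0.2988]
wrist0 {'x-': (np.float64(-72.1), np.float64(0.17), 0.2), 'x+': (np.float64(74.7), np.float64(0.27), 0.13), 'y-': (np.float64(-58.5), np.float64(-0.24), 0.08), 'y+': (np.float64(58.3), np.float64(0.18), 0.31)} width 146.8 116.8 centre [ 0.5792 -0.0044]
wrist5 {'x-': (np.float64(-68.5), np.float64(-11.9), 7.14), 'x+': (np.float64(73.6), np.float64(0.03), 0.27), 'y-': (np.float64(-15.7), np.float64(-0.28), 0.3), 'y+': (np.float64(59.4), np.float64(-0.3), 0.37)} width 142.1 75.1 centre [0.5858 0.0166]
knob (np.float64(-14.5), array([ 0.4717, -0.2971]), array([24.9, 23.6]), np.float64(0.0719), 804)
collar (np.float64(-13.5), array([ 0.4719, -0.297 ]), array([44.8, 44.6]), np.float64(0.041), 1144)
```

View pics/wrist7.png

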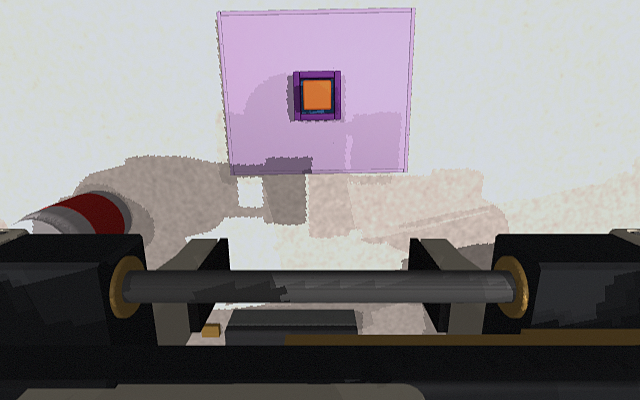

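Call:
{"op": "step_arm", "data": {"increments": [{"tx": -10,"ty": -38,"tz": 0,"ax": 0,"ay": 0,"az": 1,"claw": 1},{"tx": -9.5,"ty": -37,"tz": -20,"ax": 0,"ay": 0,"az": 0,"claw": 1},{"tx": 0,"ty": 0,"tz": -40,"ax": 0,"ay": 0,"az": 0,"claw": 1},{"tx": 0,"ty": 0,"tz": -40,"ax": 0,"ay": 0,"az": 0,"claw": 1},{"tx": 0,"ty": 0,"tz": -35,"ax": 0,"ay": 0,"az": 0,"claw": 1},{"tx": 0,"ty": 0,"tz": -25,"ax": 0,"ay": 0,"az": 0,"claw": 1},{"tx": 0,"ty": 0,"tz": -16,"ax": 0,"ay": 0,"az": 0,"claw": 1},{"tx": 0,"ty": 0,"tz": 0,"ax": 0,"ay": 0,"az": 0,"claw": 1},{"tx": 0,"ty": 0,"tz": 0,"ax": 0,"ay": 0,"az": 0,"claw": 1}]}}

```text
time_s: 14.45
tcp_pos: [0.472, -0.2984, 0.0694]
eef_rot: [180.0, -0.0, -103.3]
contact_force: [-0.4, 0.1, -0.3]
gripper_width: 0.0876
```

Call:
{"op": "step_arm", "data": {"increments": [{"tx": 0,"ty": 0,"tz": 0,"ax": 0,"ay": 0,"az": 0,"claw": -1},{"tx": 0,"ty": 0,"tz": 0,"ax": 0,"ay": 0,"az": 0,"claw": -1},{"tx": 0,"ty": 0,"tz": 0,"ax": 0,"ay": 0,"az": 0,"claw": -1},{"tx": 0,"ty": 0,"tz": 0,"ax": 0,"ay": 0,"az": 0,"claw": -1},{"tx": 0,"ty": 0,"tz": 0,"ax": 0,"ay": 0,"az": 0,"claw": -1},{"tx": 0,"ty": 0,"tz": 0,"ax": 0,"ay": 0,"az": 0,"claw": -1},{"tx": 0,"ty": 0,"tz": 0,"ax": 0,"ay": 0,"az": 0,"claw": -1},{"tx": 0,"ty": 0,"tz": 0,"ax": 0,"ay": 0,"az": 0,"claw": -1},{"tx": 0,"ty": 0,"tz": 0,"ax": 0,"ay": 0,"az": 0,"claw": -1},{"tx": 0,"ty": 0,"tz": 0,"ax": 0,"ay": 0,"az": 0,"claw": -1}], "newtons": 40}}

```text
time_s: 15.45
tcp_pos: [0.472, -0.2986, 0.0691]
eef_rot: [-180.0, -0.0, -103.3]
contact_force: [1.8, -0.6, -1.4]
gripper_width: 0.0236
```

Call:
{"op": "step_arm", "data": {"increments": [{"tx": 0,"ty": 0,"tz": 5,"ax": 0,"ay": 0,"az": 0,"claw": -1},{"tx": 0,"ty": 0,"tz": 15,"ax": 0,"ay": 0,"az": 0,"claw": -1},{"tx": 0,"ty": 0,"tz": 20,"ax": 0,"ay": 0,"az": 0,"claw": -1},{"tx": 0,"ty": 0,"tz": 20,"ax": 0,"ay": 0,"az": 0,"claw": -1},{"tx": 0,"ty": 0,"tz": 20,"ax": 0,"ay": 0,"az": 0,"claw": -1},{"tx": 0,"ty": 0,"tz": 10,"ax": 0,"ay": 0,"az": 0,"claw": -1},{"tx": 0,"ty": 0,"tz": 0,"ax": 0,"ay": 0,"az": 0,"claw": -1},{"tx": 4,"ty": 10,"tz": 0,"ax": 0,"ay": 0,"az": 0,"claw": -1},{"tx": 7,"ty": 19,"tz": 0,"ax": 0,"ay": 0,"az": -0.7,"claw": -1},{"tx": 8,"ty": 22,"tz": 0,"ax": 0,"ay": 0,"az": 0,"claw": -1},{"tx": 9,"ty": 25,"tz": 0,"ax": 0,"ay": 0,"az": 0,"claw": -1},{"tx": 9,"ty": 25,"tz": 0,"ax": 0,"ay": 0,"az": 0,"claw": -1}]}}

```text
time_s: 16.65
tcp_pos: [0.5079, -0.1961, 0.1575]
eef_rot: [179.8, -0.0, -104.0]
contact_force: [0.6, 0.1, -4.5]
gripper_width: 0.0238
```

Call:
{"op": "step_arm", "data": {"increments": [{"tx": 9,"ty": 25,"tz": 0,"ax": 0,"ay": 0,"az": 0,"claw": -1},{"tx": 9,"ty": 25,"tz": 0,"ax": 0,"ay": 0,"az": 0,"claw": -1},{"tx": 9,"ty": 25,"tz": 0,"ax": 0,"ay": 0,"az": 0,"claw": -1},{"tx": 9,"ty": 25,"tz": 0,"ax": 0,"ay": 0,"az": 0,"claw": -1},{"tx": 9,"ty": 25,"tz": 0,"ax": 0,"ay": 0,"az": 0,"claw": -1},{"tx": 9,"ty": 25,"tz": 0,"ax": 0,"ay": 0,"az": 0,"claw": -1},{"tx": 8,"ty": 22,"tz": 0,"ax": 0,"ay": 0,"az": 0,"claw": -1},{"tx": 6,"ty": 15,"tz": 0,"ax": 0,"ay": 0,"az": 0,"claw": -1},{"tx": 2,"ty": 6,"tz": 0,"ax": 0,"ay": 0,"az": 0,"claw": -1},{"tx": 0,"ty": 0,"tz": 0,"ax": 0,"ay": 0,"az": 0,"claw": -1},{"tx": 0,"ty": 0,"tz": 0,"ax": 0,"ay": 0,"az": 0,"claw": -1},{"tx": 0,"ty": 0,"tz": 0,"ax": 0,"ay": 0,"az": 0,"claw": -1}]}}

```text
time_s: 17.85
tcp_pos: [0.5781, -0.0053, 0.1589]
eef_rot: [180.0, -0.0, -104.1]
contact_force: [0.7, -0.9, -4.7]
gripper_width: 0.0235
```

```bash
python3 - <<'E'
from edges import *
s=r.get_state(); print(s['tcp_pos'],s['eef_rot'],s['contact_force'],s['gripper_width'])
b=cap('side','side8');a=cap('scene','scene8');cap('wrist','wrist8')
W=cloud(load('wrist8')); m=(np.hypot(W[...,0]-.579,W[...,1]+.004)<.11)&(W[...,2]>.09)&(W[...,2]<.125)
P=W[m]; print('tilt plane',np.linalg.lstsq(np.c_[P[:,:2],np.ones(len(P))],P[:,2],rcond=None)[0] if len(P)>50 else len(P), len(P))
cv2.imwrite('pics/v8.png',np.hstack([cv2.resize(b['image'][120:270,230:430],(400,300)),cv2.resize(a['image'][110:260,240:440],(400,300))]))
E
```

```text
[ 0.57809621 -0.00532075  0.15890292] [ 1.79970719e+02 -1.60280516e-02 -1.04052274e+02] [ 0.70119024 -0.92234729 -4.66818118] 0.023507658774287017
tilt plane [-0.00098689  0.00341814  0.11261574] 48497
```

View pics/v8.png

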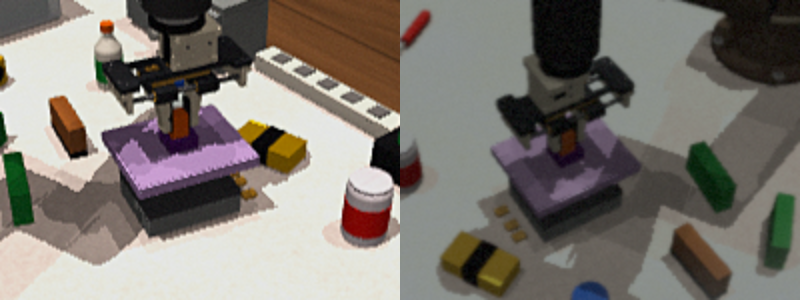

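```bash
python3 - <<'E'
from edges import *
edges('wrist8',.579,-.0045,.1125,186,156)
W=cloud(load('wrist8'));print([np.nanpercentile(W[...,i],[5,95]).round(3) for i in (0,1)])
from scipy.spatial import cKDTree
for n in ('scene8','side8'):
    P=pts(n,.579,-.005,.14,.105,.12);print(n,rect(P)); 
print('ref',rect(pts('side0',.473,-.3,.14,.012,.032)))
E
```

```text
wrist8 {'x-': (np.float64(-67.3), np.float64(41.72), 14.65), 'x+': (np.float64(65.0), np.float64(-41.45), 14.49), 'y-': (np.float64(-78.6), np.float64(-0.05), 0.0), 'y+': (np.float64(26.4), np.float64(-0.27), 32.18)} width 132.3 105.0 centre [ 0.5716 -0.0295]
[array([0.349, 0.784]), array([-0.151,  0.058])]
scene8 (np.float64(-15.0), array([5.803e-01, 2.000e-04]), array([183.7, 145.2]), np.float64(0.111), 1660)
side8 (np.float64(-14.5), array([ 0.5748, -0.0125]), array([184.4, 148.6]), np.float64(0.1108), 1740)
ref (np.float64(-13.0), array([ 0.4708, -0.3035]), array([184.1, 150.8]), np.float64(0.0212), 3460)
```

Call:
{"op": "step_arm", "data": {"increments": [{"tx": 1,"ty": 0.5,"tz": -10,"ax": 0,"ay": 0,"az": 0,"claw": -1},{"tx": 0,"ty": 0,"tz": -15,"ax": 0,"ay": 0,"az": 0,"claw": -1},{"tx": 0,"ty": 0,"tz": -10,"ax": 0,"ay": 0,"az": 0,"claw": -1},{"tx": 0,"ty": 0,"tz": -5,"ax": 0,"ay": 0,"az": 0,"claw": -1},{"tx": 0,"ty": 0,"tz": -3,"ax": 0,"ay": 0,"az": 0,"claw": -1},{"tx": 0,"ty": 0,"tz": -3,"ax": 0,"ay": 0,"az": 0,"claw": -1},{"tx": 0,"ty": 0,"tz": -3,"ax": 0,"ay": 0,"az": 0,"claw": -1},{"tx": 0,"ty": 0,"tz": -2,"ax": 0,"ay": 0,"az": 0,"claw": -1},{"tx": 0,"ty": 0,"tz": 0,"ax": 0,"ay": 0,"az": 0,"claw": -1},{"tx": 0,"ty": 0,"tz": 0,"ax": 0,"ay": 0,"az": 0,"claw": -1}]}}

```text
time_s: 19.0
tcp_pos: [0.5797, -0.004, 0.1082]
eef_rot: [-180.0, 0.0, -104.0]
contact_force: [-0.5, -0.3, -5.8]
gripper_width: 0.0239
```

Call:
{"op": "step_arm", "data": {"increments": [{"tx": 0,"ty": 0,"tz": -2,"ax": 0,"ay": 0,"az": 0,"claw": -1},{"tx": 0,"ty": 0,"tz": -2,"ax": 0,"ay": 0,"az": 0,"claw": -1},{"tx": 0,"ty": 0,"tz": -2,"ax": 0,"ay": 0,"az": 0,"claw": -1},{"tx": 0,"ty": 0,"tz": 0,"ax": 0,"ay": 0,"az": 0,"claw": -1},{"tx": 0,"ty": 0,"tz": 0,"ax": 0,"ay": 0,"az": 0,"claw": -1}]}}

```text
time_s: 19.5
tcp_pos: [0.5795, -0.004, 0.102]
eef_rot: [180.0, -0.0, -104.0]
contact_force: [-0.3, 0.4, -5.3]
gripper_width: 0.0237
```

Going in freely. Another 2 mm.

Call:
{"op": "step_arm", "data": {"increments": [{"tx": 0,"ty": 0,"tz": -1,"ax": 0,"ay": 0,"az": 0,"claw": -1},{"tx": 0,"ty": 0,"tz": -1,"ax": 0,"ay": 0,"az": 0,"claw": -1},{"tx": 0,"ty": 0,"tz": 0,"ax": 0,"ay": 0,"az": 0,"claw": -1},{"tx": 0,"ty": 0,"tz": 0,"ax": 0,"ay": 0,"az": 0,"claw": -1}]}}

```text
time_s: 19.9
tcp_pos: [0.5797, -0.004, 0.1001]
eef_rot: [-180.0, 0.0, -104.0]
contact_force: [-0.9, 0.4, -4.3]
gripper_width: 0.0237
```

Call:
{"op": "step_arm", "data": {"increments": [{"tx": 0,"ty": 0,"tz": -0.7,"ax": 0,"ay": 0,"az": 0,"claw": -1},{"tx": 0,"ty": 0,"tz": 0,"ax": 0,"ay": 0,"az": 0,"claw": -1},{"tx": 0,"ty": 0,"tz": 0,"ax": 0,"ay": 0,"az": 0,"claw": -1}]}}

```text
time_s: 20.2
tcp_pos: [0.5796, -0.004, 0.1001]
eef_rot: [-180.0, 0.0, -104.0]
contact_force: [-4.2, 1.6, 6.1]
gripper_width: 0.024
```

Call:
{"op": "step_arm", "data": {"increments": [{"tx": 0,"ty": 0,"tz": 0.5,"ax": 0,"ay": 0,"az": 0,"claw": 1},{"tx": 0,"ty": 0,"tz": 0,"ax": 0,"ay": 0,"az": 0,"claw": 1},{"tx": 0,"ty": 0,"tz": 0,"ax": 0,"ay": 0,"az": 0,"claw": 1},{"tx": 0,"ty": 0,"tz": 0,"ax": 0,"ay": 0,"az": 0,"claw": 1},{"tx": 0,"ty": 0,"tz": 0,"ax": 0,"ay": 0,"az": 0,"claw": 1},{"tx": 0,"ty": 0,"tz": 0,"ax": 0,"ay": 0,"az": 0,"claw": 1},{"tx": 0,"ty": 0,"tz": 0,"ax": 0,"ay": 0,"az": 0,"claw": 1},{"tx": 0,"ty": 0,"tz": 30,"ax": 0,"ay": 0,"az": 0,"claw": 1},{"tx": 0,"ty": 0,"tz": 40,"ax": 0,"ay": 0,"az": 0,"claw": 1},{"tx": 6,"ty": 26,"tz": 40,"ax": 0,"ay": 0,"az": 0,"claw": 1},{"tx": 6,"ty": 25,"tz": 35,"ax": 0,"ay": 0,"az": 0,"claw": 1},{"tx": 6,"ty": 25,"tz": 0,"ax": 0,"ay": 0,"az": 0,"claw": 1}]}}

```text
time_s: 21.4
tcp_pos: [0.6003, 0.0732, 0.2512]
eef_rot: [-179.5, 0.3, -104.0]
contact_force: [0.6, 1.0, 0.0]
gripper_width: 0.0875
```

Call:
{"op": "step_arm", "data": {"increments": [{"tx": 0,"ty": 0,"tz": 0,"ax": 0,"ay": 0,"az": 0,"claw": 1},{"tx": 0,"ty": 0,"tz": 0,"ax": 0,"ay": 0,"az": 0,"claw": 1},{"tx": 0,"ty": 0,"tz": 0,"ax": 0,"ay": 0,"az": 0,"claw": 1},{"tx": 0,"ty": 0,"tz": 0,"ax": 0,"ay": 0,"az": 0,"claw": 1}]}}

```text
time_s: 21.8
tcp_pos: [0.5972, 0.0712, 0.2443]
eef_rot: [180.0, -0.0, -104.0]
contact_force: [0.3, -0.5, 0.2]
gripper_width: 0.0878
```

```bash
python3 - <<'E'
from edges import *
c=cap('wrist','wrist9');s=r.get_state(); print(s['tcp_pos'],s['eef_rot'])
edges('wrist9',.579,-.004,.053,186,156)
k=rect(pts('wrist9',.579,-.004,.03,.102,.12));print('knob',k);print('collar',rect(pts('wrist9',.579,-.004,.045,.069,.083)))
P=pts('wrist9',.579,-.004,.075,.045,.062);print('roof plane',np.linalg.lstsq(np.c_[P[:,:2]-[.579,-.004],np.ones(len(P))],P[:,2],rcond=None)[0])
E
```

```text
[0.59730317 0.07120294 0.24441293] [ 1.79960507e+02 -3.43754503e-02 -1.04045649e+02]
wrist9 {'x-': (np.float64(-91.2), np.float64(-0.04), 0.39), 'x+': (np.float64(90.7), np.float64(0.01), 0.33), 'y-': (np.float64(-76.7), np.float64(-0.08), 0.22), 'y+': (np.float64(75.4), np.float64(-0.12), 0.46)} width 181.9 152.10000000000002 centre [ 0.5786 -0.0046]
knob (np.float64(-14.0), array([ 0.5773, -0.0023]), array([25.3, 24.4]), np.float64(0.1033), 1018)
collar (np.float64(-14.0), array([ 0.5775, -0.0024]), array([45. , 44.1]), np.float64(0.0724), 1346)
roof plane [0.00017499 0.00090124 0.0531161 ]
```

View pics/wrist9.png

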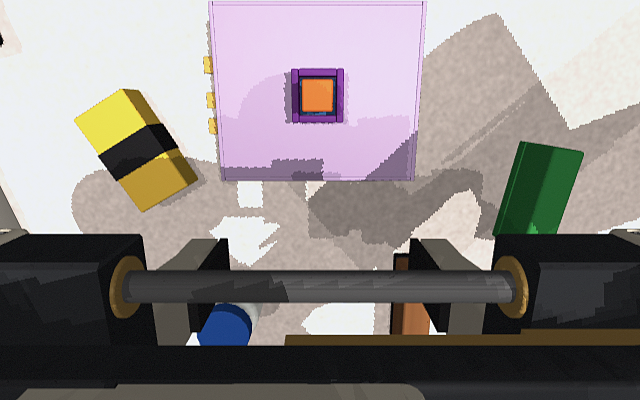

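Call:
{"op": "step_arm", "data": {"increments": [{"tx": -9,"ty": -38,"tz": 0,"ax": 0,"ay": 0,"az": 0,"claw": 1},{"tx": -9,"ty": -37,"tz": 0,"ax": 0,"ay": 0,"az": 0,"claw": 1},{"tx": 0,"ty": 0,"tz": -30,"ax": 0,"ay": 0,"az": 0,"claw": 1},{"tx": 0,"ty": 0,"tz": -40,"ax": 0,"ay": 0,"az": 0,"claw": 1},{"tx": 0,"ty": 0,"tz": -35,"ax": 0,"ay": 0,"az": 0,"claw": 1},{"tx": 0,"ty": 0,"tz": -30,"ax": 0,"ay": 0,"az": 0,"claw": 1},{"tx": 0,"ty": 0,"tz": -20,"ax": 0,"ay": 0,"az": 0,"claw": 1},{"tx": 0,"ty": 0,"tz": -10,"ax": 0,"ay": 0,"az": 0,"claw": 1},{"tx": 0,"ty": 0,"tz": -2,"ax": 0,"ay": 0,"az": 0,"claw": 1},{"tx": 0,"ty": 0,"tz": 0,"ax": 0,"ay": 0,"az": 0,"claw": 1},{"tx": 0,"ty": 0,"tz": 0,"ax": 0,"ay": 0,"az": 0,"claw": 1}]}}

```text
time_s: 22.95
tcp_pos: [0.5804, -0.0029, 0.0791]
eef_rot: [-179.9, 0.0, -104.0]
contact_force: [-0.1, 0.7, 0.1]
gripper_width: 0.0877
```

Call:
{"op": "step_arm", "data": {"increments": [{"tx": -1,"ty": -1,"tz": -1.5,"ax": 0,"ay": 0,"az": 0,"claw": 1},{"tx": 0,"ty": 0,"tz": 0,"ax": 0,"ay": 0,"az": 0,"claw": 1},{"tx": 0,"ty": 0,"tz": 0,"ax": 0,"ay": 0,"az": 0,"claw": 1},{"tx": 0,"ty": 0,"tz": 0,"ax": 0,"ay": 0,"az": 0,"claw": -1},{"tx": 0,"ty": 0,"tz": 0,"ax": 0,"ay": 0,"az": 0,"claw": -1},{"tx": 0,"ty": 0,"tz": 0,"ax": 0,"ay": 0,"az": 0,"claw": -1},{"tx": 0,"ty": 0,"tz": 0,"ax": 0,"ay": 0,"az": 0,"claw": -1},{"tx": 0,"ty": 0,"tz": 0,"ax": 0,"ay": 0,"az": 0,"claw": -1},{"tx": 0,"ty": 0,"tz": 0,"ax": 0,"ay": 0,"az": 0,"claw": -1},{"tx": 0,"ty": 0,"tz": 0,"ax": 0,"ay": 0,"az": 0,"claw": -1},{"tx": 0,"ty": 0,"tz": 0,"ax": 0,"ay": 0,"az": 0,"claw": -1},{"tx": 0,"ty": 0,"tz": 0,"ax": 0,"ay": 0,"az": 0,"claw": -1}], "newtons": 35}}

```text
time_s: 24.15
tcp_pos: [0.5787, -0.004, 0.0764]
eef_rot: [-180.0, 0.0, -104.0]
contact_force: [-0.2, 0.3, -0.9]
gripper_width: 0.044
```

Collar gripped (44 mm). Lift a little and check the forces before going on.

Call:
{"op": "step_arm", "data": {"increments": [{"tx": 0,"ty": 0,"tz": 3,"ax": 0,"ay": 0,"az": 0,"claw": -1},{"tx": 0,"ty": 0,"tz": 5,"ax": 0,"ay": 0,"az": 0,"claw": -1},{"tx": 0,"ty": 0,"tz": 7,"ax": 0,"ay": 0,"az": 0,"claw": -1},{"tx": 0,"ty": 0,"tz": 0,"ax": 0,"ay": 0,"az": 0,"claw": -1},{"tx": 0,"ty": 0,"tz": 0,"ax": 0,"ay": 0,"az": 0,"claw": -1}]}}

```text
time_s: 24.65
tcp_pos: [0.5787, -0.0039, 0.0917]
eef_rot: [-180.0, 0.0, -104.0]
contact_force: [-0.3, -0.4, -2.8]
gripper_width: 0.0439
```

Call:
{"op": "step_arm", "data": {"increments": [{"tx": 0,"ty": 0,"tz": 10,"ax": 0,"ay": 0,"az": 0,"claw": -1},{"tx": 0,"ty": 0,"tz": 15,"ax": 0,"ay": 0,"az": 0,"claw": -1},{"tx": 0,"ty": 0,"tz": 15,"ax": 0,"ay": 0,"az": 0,"claw": -1},{"tx": 0,"ty": 0,"tz": 20,"ax": 0,"ay": 0,"az": 0,"claw": -1},{"tx": 0,"ty": 0,"tz": 20,"ax": 0,"ay": 0,"az": 0,"claw": -1},{"tx": 0,"ty": 0,"tz": 20,"ax": 0,"ay": 0,"az": 0,"claw": -1},{"tx": 0,"ty": 0,"tz": 20,"ax": 0,"ay": 0,"az": 0,"claw": -1},{"tx": 0,"ty": 0,"tz": 15,"ax": 0,"ay": 0,"az": 0,"claw": -1},{"tx": 0,"ty": 0,"tz": 0,"ax": 0,"ay": 0,"az": 0,"claw": -1},{"tx": 0,"ty": 0,"tz": 0,"ax": 0,"ay": 0,"az": 0,"claw": -1},{"tx": 0,"ty": 0,"tz": 0,"ax": 0,"ay": 0,"az": 0,"claw": -1},{"tx": 0,"ty": 0,"tz": 0,"ax": 0,"ay": 0,"az": 0,"claw": -1}]}}

```text
time_s: 25.85
tcp_pos: [0.578, -0.0041, 0.2253]
eef_rot: [179.9, -0.0, -104.0]
contact_force: [-0.4, -0.0, -2.3]
gripper_width: 0.0433
```

```bash
python3 - <<'E'
from edges import *
s=r.get_state(); print(s['tcp_pos'],s['eef_rot'],s['contact_force'],s['gripper_width'])
b=cap('side','side10');a=cap('scene','scene10')
for n in ('side10','scene10'):
    print(n,'outer',rect(pts(n,.579,-.005,.14,.195,.215)),'inner',rect(pts(n,.579,-.005,.12,.043,.056)),'scraper z',np.percentile(pts(n,.534,.244,.08,.03,.09)[:,2],95))
    print(np.degrees(0))
cv2.imwrite('pics/v10.png',np.hstack([cv2.resize(b['image'][90:270,210:430],(400,327)),cv2.resize(a['image'][80:260,220:440],(400,327))]))
E
```

```text
[ 0.57803077 -0.00413308  0.22527654] [ 1.79902938e+02 -4.98262306e-02 -1.04004987e+02] [-0.41527806 -0.04477627 -2.32623831] 0.043293156344174605
side10 outer (np.float64(-14.5), array([ 0.5744, -0.0113]), array([183.9, 147.8]), np.float64(0.2015), 1738) inner (np.float64(-14.0), array([ 0.5769, -0.0103]), array([167.7, 132.8]), np.float64(0.0482), 1508) scraper z 0.06214985058858217
0.0
scene10 outer (np.float64(-15.0), array([5.791e-01, 4.000e-04]), array([185.6, 148.6]), np.float64(0.2005), 1720) inner (np.float64(-16.0), array([0.5817, 0.0025]), array([168.3, 130.4]), np.float64(0.0481), 1315) scraper z 0.06213387650058446
0.0
```

```bash
python3 -c "
from h import *
print(r.get_state()['qd'].round(2)); print(r.close_job())"
```

```text
[-0.03 -0.08  0.12  0.08 -0.13  0.05]
the job is handed in; nothing more can be done
None
```

I finished every step and handed the job in at about 26 s. `close_job` reports no verdict, so the checks below are my own.

- **Chips:** I wiped the plate in one sweep along its x. The pictures show all three chips on the bench just beyond the plate's far edge.
- **Scraper:** It stands released near its original spot, with its top measured at about 62 mm (60 mm nominal).
- **Seating the pair:** I carried both covers by the knob, lowered them until the wrist force showed contact, and let go. The outer roof then measured 53.1 mm high against 53.0 expected. Centre and yaw were within about 1 mm and 0.2° of the plate.
- **Holding the outer cover:** I gripped it by the collar and lifted it about 149 mm. The wrist force was about 2.3 N, which is the outer cover alone, and the joint speeds were near zero.
- **Inner cover:** After the lift both fixed cameras still found the inner cover on the plate. The side camera put its centre within 0.5 mm of its own earlier plate reading, and the scene camera within about 3 mm.

- **Disagreements:** The two fixed cameras differ from each other by 5–14 mm in absolute position, so I compared each only with itself and relied on the wrist camera for alignment. On the inner cover's yaw the side camera gave -14° and the scene camera -16°; the plate's yaw is about -14°.
- **Failed checks:** My first move call was refused for missing fields, so nothing moved. The last picture could not be viewed because the picture limit was reached, so the final check is from depth measurements only. I did not measure the bystanders' positions at the end; they looked undisturbed in the last pictures I viewed.

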